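Un-nest the parts cups and sort them into their size rows

TASK

Pull apart the two nests of parts cups, the three-cup one on the bench and the two-cup one standing in the blue row, and set every cup upright on the floor of a pocket of its own in the black strip of its size: blue large cups in the row with blue tabs, yellow medium ones in the row with yellow tabs, the white small one in the row with white tabs. Set the cups down rather than dropping them, never tip one over, leave the blue cup that is already in its row seated where it is, and do not push aside or knock over the bottle, the solder spool, the board block or the tip-cleaner pot.

Things in the scene. Friction and masses are not known exactly. Their poses are not given: they have to be found in the camera images.
- large_cup_1: large parts cup, blue, round, tapered: 54 mm across the foot, 62 mm across the rim, 52 mm tall, wall 2.5 mm, inner floor 18 mm above the underside. A cup nested in another stands on its floor with about 4 mm play, top 18 mm showing. About 100 g. Origin at underside centre, z up; outermost cup of the nest of three on the bench.
- large_cup_2: large parts cup, blue, round, tapered: 54 mm across the foot, 62 mm across the rim, 52 mm tall, wall 2.5 mm, inner floor 18 mm above the underside. A cup nested in another stands on its floor with about 4 mm play, top 18 mm showing. About 100 g. Origin at underside centre, z up; starts seated in a pocket of the large row, medium_cup_2 inside it, and stays there.
- medium_cup_1: medium parts cup, yellow, round, tapered: 44 mm across the foot, 52 mm across the rim, 52 mm tall, wall 2.5 mm, inner floor 18 mm above the underside. A cup nested in another stands on its floor with about 4 mm play, top 18 mm showing. About 75 g. Origin at underside centre, z up; starts inside large_cup_1.
- medium_cup_2: medium parts cup, yellow, round, tapered: 44 mm across the foot, 52 mm across the rim, 52 mm tall, wall 2.5 mm, inner floor 18 mm above the underside. A cup nested in another stands on its floor with about 4 mm play, top 18 mm showing. About 75 g. Origin at underside centre, z up; starts inside large_cup_2.
- small_cup_1: small parts cup, white, round, tapered: 34 mm across the foot, 42 mm across the rim, 52 mm tall, wall 2.5 mm, inner floor 18 mm above the underside. A cup nested in another stands on its floor with about 4 mm play, top 18 mm showing. About 50 g. Origin at underside centre, z up; starts inside medium_cup_1.
- large_row: large row: fixed black tray strip, 147 x 76 mm, 18 mm tall, with blue tabs (10 mm long) on both ends and two open square pockets side by side along its x axis, each 66 x 66 mm inside, 5 mm walls, pocket floor 5 mm above the table. Takes the blue large cups, one per pocket. Origin at the centre of its underside, x along the strip. A thin green paper card lies in its free pocket; a cup is set on top of it.
- large_pocket_a (a point): centre of the floor (5 mm above the table) of the pocket at the -x end of the large row.
- large_pocket_b (a point): centre of the floor (5 mm above the table) of the pocket at the +x end of the large row.
- medium_row: medium row: fixed black tray strip, 127 x 66 mm, 18 mm tall, with yellow tabs (10 mm long) on both ends and two open square pockets side by side along its x axis, each 56 x 56 mm inside, 5 mm walls, pocket floor 5 mm above the table. Takes the yellow medium cups, one per pocket. Origin at the centre of its underside, x along the strip.
- medium_pocket_a (a point): centre of the floor (5 mm above the table) of the pocket at the -x end of the medium row.
- medium_pocket_b (a point): centre of the floor (5 mm above the table) of the pocket at the +x end of the medium row.
- small_row: small row: fixed black tray strip, 107 x 56 mm, 18 mm tall, with white tabs (10 mm long) on both ends and two open square pockets side by side along its x axis, each 46 x 46 mm inside, 5 mm walls, pocket floor 5 mm above the table. Takes the white small cups, one per pocket. Origin at the centre of its underside, x along the strip.
- small_pocket_a (a point): centre of the floor (5 mm above the table) of the pocket at the -x end of the small row.
- small_pocket_b (a point): centre of the floor (5 mm above the table) of the pocket at the +x end of the small row.
- flux_bottle: pink bottle with a black cap, bystander, 48 mm across, 120 mm tall. Origin at the centre of its underside.
- solder_spool: pale grey solder spool standing on its flange, bystander, 56 mm across, 45 mm tall. Origin at the centre of its underside.
- board_block: aluminium block with a green circuit board on top, bystander, 60 x 50 mm, 30 mm tall. Origin at the centre of its underside.
- tip_cleaner: small dark steel pot with brass top, bystander, 30 mm across, 41 mm tall. Origin at the centre of its underside.
Things that resemble listed ones, but are neither listed nor needed, are in the scene too. Leave any pink look-alike of the medium_cup_2 alone.

How it is judged:
By the outcome, as a careful person would: the job done as asked, in the order asked, and still so for the second after the job is handed in, with the robot touching nothing.
It also fails if it takes over 70 s, if anything falls off the work surface, if the arm or the gripper's body presses on something with over 40 N, if the wrist force passes 120 N, or if a joint passes its speed limit or range.

ROBOT

A 7-joint arm with a two-finger parallel gripper is mounted at the origin on the work surface. World frame = base frame: x ahead of the robot, y to its left, z up, the work surface at z = 0. Lengths are in m, angles in rad, forces in N, time in s.
With the tool pointing down it reaches from about 0.4 to 0.85 m from the base axis. Payload 10.4 kg.
Tool frame: the origin (TCP) lies midway between the tips of the shut fingers; the grasp point (between the pads) lies 19 mm behind it (r.grasp_offset is the distance from the TCP to the grasp point, in m); z points along the fingers, y is the line along which they close (so a half turn about z gives the same grasp; the last joint's range is limited). The gripper opens to 87 mm and grips with 3 to 60 N. Pads are 19 mm wide; open, the fingers measure 117 mm over their backs; the gripper's body (75 mm by 190 mm) begins 51 mm behind the grasp point.
Start: joints at [-1.342, 0.332, -0.065, 1.46, 0.022, 1.35, -0.088], TCP at [0.156, 0.605, 0.223] pointing down, gripper open.
Joint ranges: [-2.6, 2.6], [-0.5, 2.12], [-1.47, 1.34], [0.16, 2.42], [-1.27, 4.41], [0.06, 2.06], [-2.6, 2.6]. Speed limits (rad/s): [2.22, 2.22, 2.79, 2.79, 3.14, 3.14, 3.14].

INTERFACE

Orientations are given as a unit quaternion [x, y, z, w].
In Python, from bench import r gives the robot as it stands.
- The arm moves only by the tool drive_tool, never from a script. Its argument "moves" is a list that holds one entry, the list of rows, each a list of 7 numbers: the shift along the tool's x, y, z in m, then the turn, a rotation vector about the tool's x, y, z in rad, then the opening, from 0 (shut) to 1 (fully open). In form: [[[tx, ty, tz, ax, ay, az, jaw], ...]]. A call has 1 to 10 rows; each row shifts and turns the commanded pose from where the row before left it, along the tool's axes as they then stand; what a row does not reach is not made up. A row lasts 1/10 s, in which the tool goes at most 50 mm and 8.59 degrees, less where a joint would pass 70% of its speed; a pose out of reach is approached as far as the arm can. A call is refused whole if a number of a shift passes 0.05 or a number of a turn 0.15, either way. A call with a gripper value outside its range is refused whole. The fingers move at their own pace and stop on an object; "squeeze" is the grip in N (left out, the last holds). Time passes only in rows, so rows that do not move let the fingers close. It gives the time, the measured TCP pose, the force, the opening and the grip force at its end, in the units of the state.
- r.read_state(): the state, without advancing time (a new reading comes with each control period).
- r.camera(name): name is "scene" or "top" or "wrist"; returns the picture (400x640x3 uint8, red, green, blue); there is no depth.
- r.camera_info(name): a dict with "mtx" (3x3 intrinsics, pixels), "rvec" (rotation vector, rad) and "tvec" (3), from world to camera coordinates, as OpenCV has them; the wrist camera has in their place "T_tool_cam" (4x4, takes a point from camera to tool coordinates, whose origin is the TCP and whose axes are the flange's). Camera axes: x right, y down, z forward; pixel columns grow to the right and rows downward; lengths in m; the calibration is good to about 2 mm. A picture is of the moment at which its call begins: read the wrist's pose just before it. camera_info takes no time and is no camera call.
- r.close_job(): hands the job in; it is judged then, once.
Trained networks look in the newest picture that a camera, given by its name, has taken for a name from the list of things; names that differ only in an ending like _2 or _b are one class to them, and where a whole thing is asked for, a point or a joint stands for the part that bears it (a point fixed in the world has none). Each returns a list of dicts, best first, with "conf" (0 to 1); they miss things now and then, are a little off and sometimes report something else, mostly with a low value. They report only what shows in the picture. A call takes as long as a camera call. They do not tell look-alikes from the thing itself.
- r.find_in(camera, query): "bbox" ([left, top, right, bottom] in pixels, round what is visible of it).
- r.place_of(camera, query): "at" ([column, row] in pixels: a listed point, or the origin of a listed thing).
The state is a dict: "time": time; "joint_positions": joint angles; "joint_vel": joint speeds; "joint_torque": joint torques, N m; "ee_pos": TCP position; "eef_rot": TCP orientation; "ft_force": force on the tool from outside, world axes, zero at the start; "torque": the same for the moment, N m; "width": finger opening in m; "grip_force": force on a finger pad.
Only numpy, scipy, OpenCV 4.12 (cv2) and the standard library are available. Lean on these libraries where they do the work, as an engineer would, in place of code of your own. Each camera call takes 0.05 s, during which the arm holds its last target. There are 200 camera calls.

## Working session

There is one attempt and no reset: what is moved stays moved. The work goes in short steps, Python scripts to look and compute and a tool call to move; the robot and the scene stay as the last step left them, time stands still between calls to the robot, and variables do not carry over. Pictures are saved under pics/ and viewed, at most 10 in all, crops included, and the job is handed in when it is done.

Besides the shell and the picture viewer there is one more tool, called after "Emit:" as name([rows], argument=value, ...), one row to a line, values as JSON. drive_tool: Moves the arm, as the interface text tells. Its arguments: {"type":"object","properties":{"moves":{"type":"array"},"squeeze":{"type":"number"}},"required":["moves"]}

```bash
mkdir -p pics; ls
cat > h.py <<'E'
import numpy as np, cv2
from bench import r
from scipy.spatial.transform import Rotation as R
def snap(n):
    s=r.read_state(); im=r.camera(n); return im,s
def cam(n,s=None):
    i=r.camera_info(n); K=np.array(i["mtx"],float)
    if n=="wrist":
        T=np.eye(4);T[:3,:3]=R.from_quat(s["eef_rot"]).as_matrix();T[:3,3]=s["ee_pos"]
        return K,T@np.array(i["T_tool_cam"])
    Rm=cv2.Rodrigues(np.array(i["rvec"],float))[0];t=np.array(i["tvec"],float).ravel()
    T=np.eye(4);T[:3,:3]=Rm.T;T[:3,3]=-Rm.T@t
    return K,T
def ray(n,uv,z,s=None):
    K,T=cam(n,s);d=T[:3,:3]@np.linalg.solve(K,[uv[0],uv[1],1]);o=T[:3,3]
    return o+d*(z-o[2])/d[2]
def proj(n,p,s=None):
    K,T=cam(n,s);q=T[:3,:3].T@(np.asarray(p,float)-T[:3,3]);q=K@q;return q[:2]/q[2]
E
python3 - <<'E'
from h import *
for n in("scene","top"):
    im,s=snap(n);cv2.imwrite(f"pics/{n}0.png",im[...,::-1])
    K,T=cam(n);print(n,K.round(1).tolist(),T.round(3).tolist())
for q in["large_row","medium_row","small_row","large_cup_1","medium_cup_1","small_cup_1","large_pocket_a","medium_pocket_a","small_pocket_a"]:
    print(q,[(np.round(d["at"]).tolist(),round(d["conf"],2),ray("top",d["at"],.005)[:2].round(3).tolist()) for d in r.place_of("top",q)])
s=r.read_state();print(s["time"],s["ee_pos"],s["eef_rot"],s["width"],r.camera_info("wrist"),r.grasp_offset)
E
```

```text
pics
scene [[371.4, 0.0, 320.5], [0.0, 371.4, 206.0], [0.0, 0.0, 1.0]] [[-0.257, 0.712, -0.653, 0.972], [0.966, 0.201, -0.16, 0.128], [0.017, -0.672, -0.74, 0.578], [0.0, 0.0, 0.0, 1.0]]
top [[385.5, 0.0, 319.5], [0.0, 385.5, 204.7], [0.0, 0.0, 1.0]] [[-0.022, -0.995, 0.095, 0.43], [-0.999, 0.025, 0.031, 0.007], [-0.033, -0.095, -0.995, 0.79], [0.0, 0.0, 0.0, 1.0]]
large_row [([347.0, 182.0], 0.56, [0.55, -0.025])]
medium_row [([416.0, 194.0], 0.71, [0.521, -0.165]), ([350.0, 195.0], 0.16, [0.523, -0.031])]
small_row [([471.0, 200.0], 0.78, [0.508, -0.276]), ([189.0, 161.0], 0.24, [0.604, 0.302])]
large_cup_1 [([352.0, 198.0], 0.75, [0.517, -0.035]), ([192.0, 162.0], 0.52, [0.602, 0.295])]
medium_cup_1 [([352.0, 253.0], 0.88, [0.405, -0.033]), ([348.0, 198.0], 0.83, [0.518, -0.028]), ([188.0, 163.0], 0.57, [0.599, 0.304])]
small_cup_1 [([189.0, 159.0], 0.79, [0.608, 0.303]), ([415.0, 214.0], 0.21, [0.482, -0.161])]
large_pocket_a [([348.0, 198.0], 0.72, [0.519, -0.028]), ([352.0, 168.0], 0.63, [0.58, -0.037])]
medium_pocket_a [([413.0, 180.0], 0.79, [0.55, -0.161]), ([415.0, 212.0], 0.64, [0.485, -0.162])]
small_pocket_a [([471.0, 186.0], 0.91, [0.537, -0.277]), ([473.0, 210.0], 0.84, [0.487, -0.279])]
0.55 [0.15571306 0.60533055 0.22255218] [1.25566985e-01 9.92085143e-01 3.80699641e-05 3.91201181e-06] 0.0870556850402472 {'mtx': array([[298.09804415,   0.        , 316.22498801],
       [  0.        , 298.09804415, 198.84151632],
       [  0.        ,   0.        ,   1.        ]]), 'T_tool_cam': array([[-3.41498734e-04, -9.70672821e-01, -2.40404155e-01,
         6.62512578e-02],
       [ 9.99999941e-01, -3.41736653e-04, -4.06991016e-05,
         6.58529301e-04],
       [-4.26493995e-05, -2.40404155e-01,  9.70672880e-01,
        -1.63904941e-01],
       [ 0.00000000e+00,  0.00000000e+00,  0.00000000e+00,
         1.00000000e+00]])} 0.0187
```

View pics/top0.png

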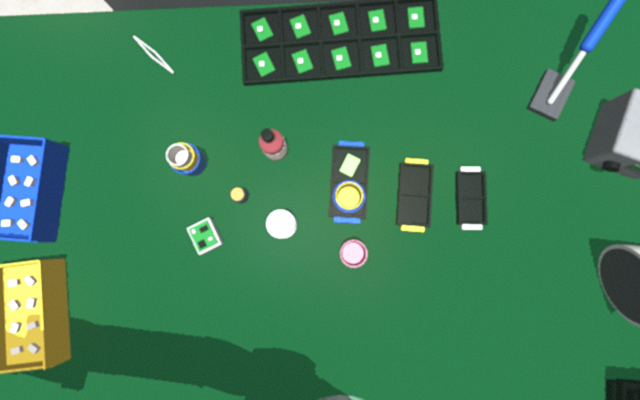

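View pics/scene0.png

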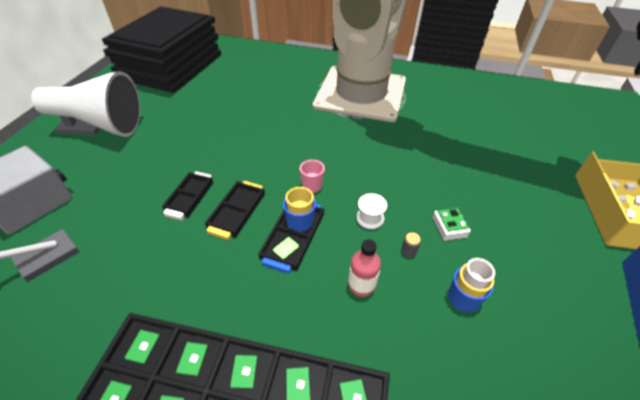

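The top view shows what could be mistaken for what:
- Three-cup nest: (184,158).
- Two-cup nest in the blue row: (348,196).
- Pink cup look-alike: (353,253). I'll leave it alone.
- White round spool: (281,224). It could be taken for the white cup.
- Green card: (350,165), in the free blue pocket.

I choose the nest at (184,158), white in yellow in blue. Next I measure the tabs and rims.

```bash
cat >> h.py <<'E'
def blobs(im,name,lo=8):
    h=cv2.cvtColor(im,cv2.COLOR_RGB2HSV);H,S,V=[h[...,i].astype(int) for i in range(3)]
    m={"blue":(H>100)&(H<125)&(S>120)&(V>60),"yellow":(H>18)&(H<32)&(S>120)&(V>110),"white":(S<45)&(V>140)}[name]
    n,l,st,c=cv2.connectedComponentsWithStats(m.astype(np.uint8));
    return [(c[i].round(1).tolist(),st[i].tolist()) for i in range(1,n) if st[i,4]>=lo]
E
python3 - <<'E'
from h import *
im=cv2.imread("pics/top0.png")[...,::-1].copy()
for n in("blue","yellow","white"):
    for c,st in blobs(im,n):
        if 120<c[1]<270 and 150<c[0]<500: print(n,c,st,ray("top",c,.012)[:2].round(4))
cr=cv2.resize(im[125:195,150:230],None,fx=7,fy=7,interpolation=cv2.INTER_CUBIC)
cv2.imwrite("pics/nest.png",cr[...,::-1])
E
```

```text
blue [351.2, 143.4] [338, 141, 27, 6, 141] [ 0.6295 -0.0369]
blue [194.9, 164.4] [171, 144, 35, 31, 256] [0.595  0.2873]
blue [347.7, 199.0] [332, 180, 34, 33, 168] [ 0.5149 -0.0264]
blue [346.4, 219.6] [333, 216, 28, 8, 176] [ 0.4732 -0.0226]
yellow [189.4, 158.9] [175, 143, 22, 27, 138] [0.6069 0.2989]
yellow [413.8, 162.0] [404, 158, 24, 7, 42] [ 0.5871 -0.1627]
yellow [419.4, 159.4] [410, 159, 18, 3, 22] [ 0.5921 -0.1743]
yellow [350.5, 191.2] [336, 183, 27, 24, 179] [ 0.5306 -0.0325]
yellow [346.1, 206.4] [342, 205, 10, 3, 12] [ 0.4999 -0.0227]
yellow [411.3, 226.0] [401, 225, 23, 5, 43] [ 0.4573 -0.1519]
yellow [407.5, 230.0] [404, 230, 8, 1, 8] [ 0.4494 -0.144 ]
yellow [419.5, 231.0] [416, 231, 8, 1, 8] [ 0.4469 -0.1677]
white [177.0, 154.2] [166, 143, 23, 24, 410] [0.6176 0.3251]
white [277.2, 153.4] [264, 142, 22, 18, 122] [0.6131 0.1159]
white [349.5, 164.7] [341, 155, 18, 20, 206] [ 0.5852 -0.0321]
white [470.1, 168.5] [460, 166, 21, 6, 123] [ 0.5705 -0.275 ]
white [360.0, 187.5] [357, 184, 6, 8, 8] [ 0.5377 -0.052 ]
white [339.2, 204.8] [336, 201, 8, 8, 9] [ 0.5035 -0.0089]
white [280.9, 223.7] [266, 209, 31, 30, 744] [0.468  0.1101]
white [206.0, 235.5] [187, 217, 35, 38, 293] [0.4476 0.2632]
white [471.3, 226.4] [461, 223, 22, 7, 132] [ 0.4537 -0.2705]
white [193.5, 231.0] [192, 229, 4, 5, 16] [0.4573 0.2889]
white [209.8, 238.4] [208, 237, 5, 4, 14] [0.4415 0.2553]
white [352.4, 252.5] [343, 243, 20, 20, 316] [ 0.4071 -0.0327]
white [344.0, 261.0] [339, 251, 15, 17, 23] [ 0.3906 -0.0154]
white [362.6, 262.6] [355, 255, 13, 13, 20] [ 0.3867 -0.0524]
```

View pics/nest.png

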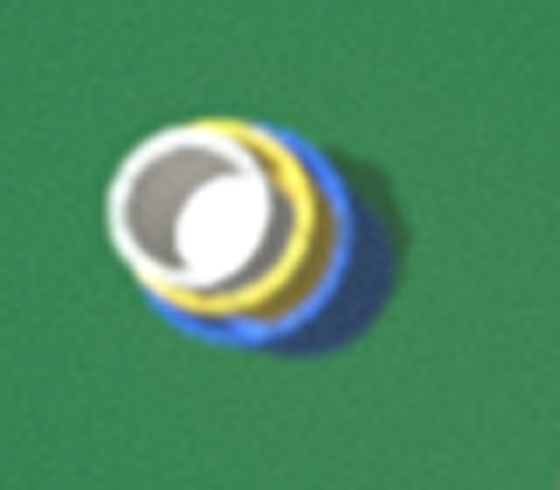

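The close crop confirms the choice. The white rim is centred near (177,154.7), inside yellow (181,156), inside blue (185,158).

```bash
cat >> h.py <<'E'
def delta(x,y,z,yaw=None):
    s=r.read_state();Rm=R.from_quat(s["eef_rot"]);d=Rm.inv().apply(np.array([x,y,z])-s["ee_pos"])
    print("tool shift",d.round(4).tolist(),"tool yaw deg",np.degrees(np.arctan2(-Rm.as_matrix()[1,0],-Rm.as_matrix()[0,0])).round(2),"ee",np.round(s["ee_pos"],4).tolist(),"w",round(s["width"],4),"t",s["time"])
E
python3 - <<'E'
from h import *
for c,z in(((176.9,154.7),.088),((181,155.7),.07),((185.3,158.1),.052)):print(ray("top",c,z))
delta(0.603,.309,.2)
E
```

```text
[0.59832296 0.29423555 0.088     ]
[0.60044346 0.29358626 0.07      ]
[0.59964052 0.2921156  0.052     ]
tool shift [-0.507, -0.1755, 0.0225] tool yaw deg -14.43 ee [0.1557, 0.6053, 0.2226] w 0.0871 t 0.55
```

Emit:
drive_tool([
  [[-0.045, -0.017, 0, 0, 0, 0, 1], [-0.045, -0.017, 0, 0, 0, 0, 1], [-0.045, -0.017, 0, 0, 0, 0, 1], [-0.045, -0.017, 0, 0, 0, 0, 1], [-0.045, -0.017, 0, 0, 0, 0, 1], [-0.045, -0.017, 0, 0, 0, 0, 1], [-0.045, -0.017, 0, 0, 0, 0, 1], [-0.045, -0.017, 0, 0, 0, 0, 1], [-0.045, -0.017, 0, 0, 0, -0.08, 1], [-0.045, -0.017, 0, 0, 0, -0.08, 1]],
], squeeze=15)

```text
time: 1.55
ee_pos: [0.5527, 0.3303, 0.2229]
eef_rot: [0.044, 0.999, 0.0, 0.0]
ft_force: [1.0, 1.0, 0.5]
width: 0.0868
grip_force: 0.0
```

Run:
```python
from h import *
delta(0.599,.2935,.2)
im,s=snap("wrist");cv2.imwrite("pics/w1.png",im[...,::-1])
for q in("small_cup_1","medium_cup_1","large_cup_1"):
    for d in r.find_in("wrist",q): print(q,d)
for p in((.599,.2935,.088),(.599,.2935,.07),(.599,.2935,.052)):print(proj("wrist",p,s))
```

```text
tool shift [-0.0494, -0.0326, 0.0229] tool yaw deg -5.08 ee [0.5527, 0.3303, 0.2229] w 0.0868 t 1.55
small_cup_1 {'bbox': [268.3, 209.4, 307.4, 239.5], 'conf': 0.59}
medium_cup_1 {'bbox': [267.6, 205.4, 315.6, 245.1], 'conf': 0.83}
medium_cup_1 {'bbox': [1.5, 156.9, 19.8, 202.7], 'conf': 0.77}
medium_cup_1 {'bbox': [0.0, 63.2, 26.0, 102.6], 'conf': 0.62}
large_cup_1 {'bbox': [265.0, 195.9, 317.7, 238.4], 'conf': 0.94}
large_cup_1 {'bbox': [0.0, 152.6, 56.9, 206.8], 'conf': 0.6}
[284.88963097 236.61679942]
[286.51220173 230.79501411]
[287.97407423 225.54981429]
```

View pics/w1.png

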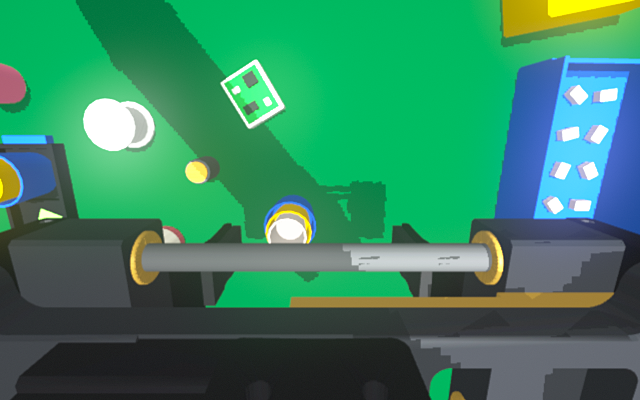

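The wrist view shows the nest at about (290,222), partly behind the gripper bar, and about 3 px right of my prediction. The bar hides the lower part, so I fit the visible rim extents.

```bash
cat >> h.py <<'E'
def circ(n,x,y,z,rad,s=None):
    a=np.linspace(0,2*np.pi,72);P=np.array([proj(n,(x+rad*np.cos(t),y+rad*np.sin(t),z),s) for t in a])
    return [P[:,0].min().round(1),P[:,1].min().round(1),P[:,0].max().round(1),P[:,1].max().round(1)]
E
python3 - <<'E'
from h import *
s=r.read_state();im=cv2.imread("pics/w1.png")[...,::-1].copy()
for n in("blue","yellow","white"):
    for c,st in blobs(im,n):
        if 250<c[0]<330 and 180<c[1]<250: print(n,st[0],st[1],st[0]+st[2],st[1]+st[3])
for z,rd in((.052,.031),(.07,.026),(.088,.021)):
    print(z,circ("wrist",.599,.2935,z,rd,s), circ("wrist",.6,.2965,z,rd,s))
delta(.6,.2965,.2)
E
```

```text
blue 264 195 316 243
yellow 265 204 312 244
white 268 214 307 244
0.052 [np.float64(261.8), np.float64(201.0), np.float64(314.3), np.float64(250.8)] [np.float64(264.5), np.float64(201.6), np.float64(316.9), np.float64(251.3)]
0.07 [np.float64(263.4), np.float64(209.4), np.float64(309.7), np.float64(253.1)] [np.float64(266.2), np.float64(210.0), np.float64(312.5), np.float64(253.7)]
0.088 [np.float64(265.2), np.float64(218.7), np.float64(304.7), np.float64(255.8)] [np.float64(268.1), np.float64(219.4), np.float64(307.6), np.float64(256.4)]
tool shift [-0.0508, -0.0295, 0.0222] tool yaw deg -5.42 ee [0.5522, 0.3306, 0.2222] w 0.0869 t 1.75
```

Emit:
drive_tool([
  [[-0.0235, -0.015, 0, 0, 0, 0, 0.85], [-0.0235, -0.015, 0, 0, 0, 0, 0.85], [0, 0, 0.048, 0, 0, 0, 0.75], [0, 0, 0.048, 0, 0, 0, 0.7], [0, 0, 0.035, 0, 0, 0, 0.7], [0, 0, 0.018, 0, 0, 0, 0.7], [0, 0, 0, 0, 0, 0, 0.7]],
])

```text
time: 2.45
ee_pos: [0.5923, 0.2984, 0.0704]
eef_rot: [0.045, 0.999, -0.001, -0.002]
ft_force: [-0.9, 0.3, 0.4]
width: 0.0614
grip_force: 0.0
```

Run:
```python
from h import *
delta(.596,.2965,.073)
im,s=snap("scene");c=im[200:340,380:560];cv2.imwrite("pics/s1.png",cv2.resize(c,None,fx=4,fy=4,interpolation=2)[...,::-1])
```

```text
tool shift [-0.0038, -0.0016, -0.0026] tool yaw deg -5.15 ee [0.5923, 0.2984, 0.0704] w 0.0614 t 2.45
```

View pics/s1.png

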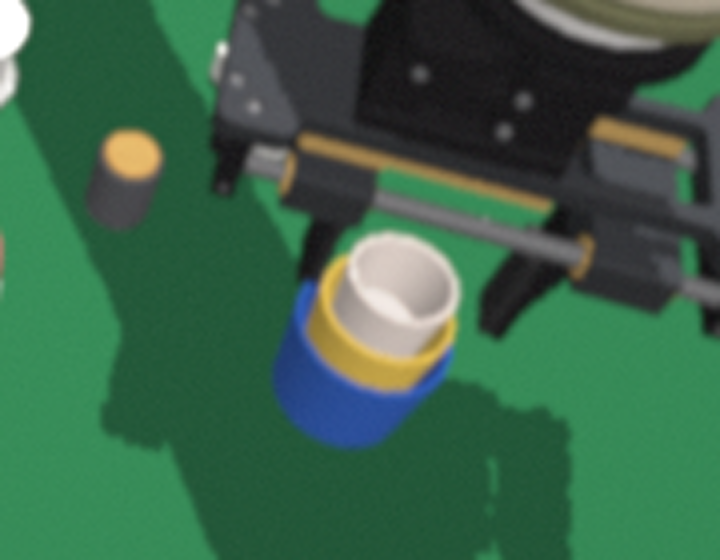

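The fingers straddle the white rim at crop (403,278), a few mm short in x. The tips are at the height of the yellow rim, so I raise slightly and close.

Emit:
drive_tool([
  [[-0.004, -0.001, -0.005, 0, 0, 0, 0.7], [0, 0, 0, 0, 0, 0, 0.4], [0, 0, 0, 0, 0, 0, 0.2], [0, 0, 0, 0, 0, 0, 0.2], [0, 0, 0, 0, 0, 0, 0.2], [0, 0, 0, 0, 0, 0, 0.2]],
], squeeze=12)

```text
time: 3.1
ee_pos: [0.5995, 0.2962, 0.0791]
eef_rot: [0.046, 0.999, 0.0, 0.0]
ft_force: [0.5, -1.0, 3.7]
width: 0.041
grip_force: 12.0
```

Emit:
drive_tool([
  [[0, 0, -0.01, 0, 0, 0, 0.2], [0, 0, -0.02, 0, 0, 0, 0.2], [0, 0, -0.035, 0, 0, 0, 0.2], [0, 0, -0.045, 0, 0, 0, 0.2], [0, 0, -0.02, 0, 0, 0, 0.2]],
])

```text
time: 3.6
ee_pos: [0.6003, 0.2968, 0.2136]
eef_rot: [0.046, 0.999, 0.002, 0.002]
ft_force: [0.3, 0.9, -0.2]
width: 0.0414
grip_force: 12.0
```

Run:
```python
from h import *
# small pocket a/b from tabs
for nm,p,q,pitch in(("small",(.5705,-.275),(.4537,-.2705),.051),("medium",(.588,-.166),(.4565,-.152),.061),("large",(.6295,-.0369),(.4732,-.0226),.071)):
    p,q=np.array(p),np.array(q);c=(p+q)/2;d=(p-q)/np.linalg.norm(p-q);print(nm,"far",c+d*pitch/2,"near",c-d*pitch/2,np.linalg.norm(p-q),np.degrees(np.arctan2(d[1],d[0])))
delta(.5,-.27,.2)
im,s=snap("scene");print(r.find_in("scene","small_cup_1")[:1],proj("scene",s["ee_pos"]))
```

```text
small far [ 0.5375811  -0.27373172] near [ 0.4866189  -0.27176828] 0.11688665449913434 -2.2063660096881095
medium far [ 0.5525786 -0.1622289] near [ 0.4919214 -0.1557711] 0.13224314727047293 -6.0770397028953225
large far [ 0.58670235 -0.03298441] near [ 0.51599765 -0.02651559] 0.15695279545137125 -5.227479076838558
tool shift [0.0479, -0.5737, 0.0116] tool yaw deg -5.26 ee [0.6003, 0.2968, 0.2136] w 0.0414 t 3.6
[{'bbox': [488.9, 200.0, 535.3, 245.4], 'conf': 0.87}] [513.28843621 217.16283266]
```

Emit:
drive_tool([
  [[0.001, -0.0495, 0, 0, 0, 0, 0.2], [0.001, -0.0495, 0, 0, 0, 0, 0.2], [0.001, -0.0495, 0, 0, 0, 0, 0.2], [0.001, -0.0495, 0, 0, 0, 0, 0.2], [0.001, -0.0495, 0, 0, 0, 0, 0.2], [0.001, -0.0495, 0, 0, 0, 0, 0.2], [0.001, -0.0495, 0, 0, 0, 0, 0.2], [0.001, -0.0495, 0, 0, 0, 0, 0.2], [0.001, -0.0495, 0, 0, 0, 0, 0.2], [0.001, -0.0495, 0, 0, 0, 0, 0.2]],
])

```text
time: 4.7
ee_pos: [0.5428, -0.1973, 0.2078]
eef_rot: [0.046, 0.999, 0.0, -0.001]
ft_force: [1.6, 0.7, -0.9]
width: 0.0409
grip_force: 12.0
```

Run:
```python
from h import *
delta(.5376,-.2737,.15)
im,s=snap("wrist");cv2.imwrite("pics/w2.png",im[...,::-1])
for q in("small_pocket_a","medium_pocket_a","large_pocket_a"):
    for d in r.place_of("wrist",q): print(q,np.round(d["at"],1),round(d["conf"],2),ray("wrist",d["at"],.005,s).round(4))
for n in("yellow","white","blue"):
    for c,st in blobs(im,n,60):
        if c[1]<280: print(n,c,st,ray("wrist",c,.012,s)[:2].round(4))
```

```text
tool shift [-0.0019, -0.0766, 0.0577] tool yaw deg -5.24 ee [0.5428, -0.1973, 0.2078] w 0.0409 t 4.7
small_pocket_a [251.9 178.6] 0.79 [ 0.534 -0.276  0.005]
small_pocket_a [247.  139.8] 0.66 [ 0.4864 -0.2751  0.005 ]
medium_pocket_a [344.9 133. ] 0.87 [ 0.4892 -0.1568  0.005 ]
medium_pocket_a [344.2 181.6] 0.64 [ 0.5483 -0.1618  0.005 ]
medium_pocket_a [316.1 216.5] 0.57 [ 0.5905 -0.2009  0.005 ]
medium_pocket_a [451.9 145.3] 0.53 [ 0.5157 -0.0285  0.005 ]
large_pocket_a [447.6 200.3] 0.81 [ 0.5844 -0.0327  0.005 ]
yellow [344.7, 99.6] [325, 95, 41, 10, 399] [ 0.4516 -0.1551]
yellow [482.6, 147.3] [451, 122, 63, 54, 2639] [0.5207 0.005 ]
yellow [349.9, 214.9] [338, 212, 23, 7, 146] [ 0.5902 -0.1581]
yellow [225.4, 257.8] [219, 231, 18, 54, 518] [ 0.6336 -0.3239]
yellow [407.0, 257.8] [397, 231, 18, 54, 523] [ 0.6554 -0.0876]
white [466.6, 37.2] [446, 4, 54, 60, 1337] [ 0.3988 -0.0175]
white [10.8, 55.0] [0, 8, 20, 76, 411] [ 0.3706 -0.521 ]
white [589.3, 88.5] [545, 58, 87, 59, 3912] [0.4651 0.1234]
white [244.3, 110.0] [226, 104, 37, 13, 377] [ 0.4524 -0.2716]
white [448.5, 201.1] [432, 184, 34, 34, 651] [ 0.5835 -0.0346]
white [315.5, 224.3] [279, 197, 75, 47, 2491] [ 0.5986 -0.2024]
white [580.7, 213.1] [556, 203, 64, 31, 615] [0.6145 0.1313]
white [255.0, 207.7] [239, 204, 33, 9, 243] [ 0.5698 -0.2758]
white [70.2, 259.4] [27, 246, 79, 25, 1473] [ 0.6172 -0.5263]
white [317.0, 261.2] [227, 247, 180, 36, 4180] [ 0.6494 -0.2051]
white [567.5, 260.8] [529, 252, 78, 18, 1241] [0.6791 0.1219]
blue [451.6, 109.5] [435, 103, 49, 9, 73] [ 0.4738 -0.0326]
blue [444.6, 140.7] [433, 119, 37, 58, 423] [ 0.5088 -0.0403]
```

View pics/w2.png

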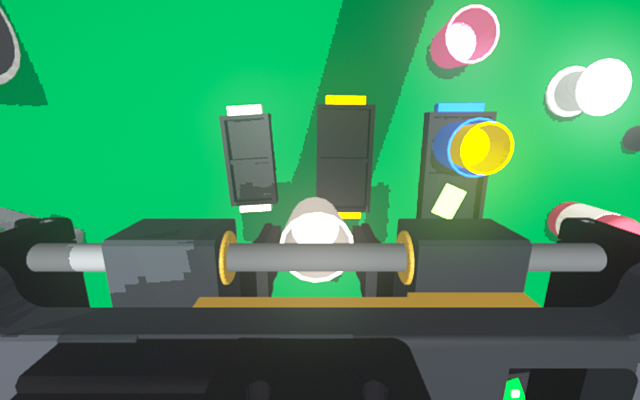

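The wrist view agrees with the top-camera pockets: small row at (250,160), medium at (345,155), large at (455,165) with the card at (448,201). The white cup hangs centred at (316,230). I set it in the far small pocket.

Emit:
drive_tool([
  [[0, -0.039, 0, 0, 0, 0, 0.2], [0, -0.039, 0, 0, 0, 0, 0.2], [0, 0, 0.035, 0, 0, 0, 0.2], [0, 0, 0.045, 0, 0, 0, 0.2], [0, 0, 0.04, 0, 0, 0, 0.2], [0, 0, 0.02, 0, 0, 0, 0.2], [0, 0, 0, 0, 0, 0, 0.2], [0, 0, 0, 0, 0, 0, 0.2]],
])

```text
time: 5.7
ee_pos: [0.5373, -0.2723, 0.0689]
eef_rot: [0.045, 0.999, 0.0, -0.0]
ft_force: [-0.0, -0.1, 0.8]
width: 0.041
grip_force: 12.0
```

Run:
```python
from h import *
delta(.536,-.275,.048)
im,s=snap("scene");cv2.imwrite("pics/s2.png",cv2.resize(im[130:280,130:330],None,fx=3.5,fy=3.5,interpolation=2)[...,::-1])
print(r.find_in("scene","small_cup_1")[:1],proj("scene",(.536,-.275,.005)))
```

```text
tool shift [0.001, -0.0028, 0.0209] tool yaw deg -5.17 ee [0.5373, -0.2723, 0.0689] w 0.041 t 5.7
[{'bbox': [161.3, 169.5, 189.3, 204.1], 'conf': 0.8}] [182.4569221  203.03885875]
```

View pics/s2.png

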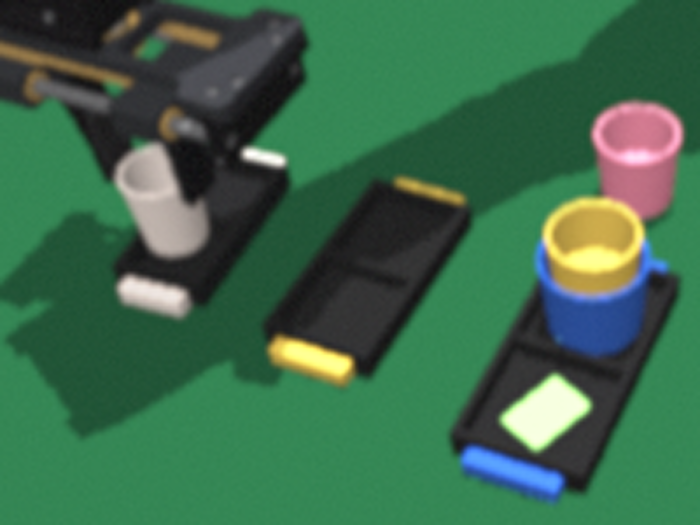

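The white cup hangs upright over the far small pocket, at crop (165,200). I lower the rest of the way.

Emit:
drive_tool([
  [[0.001, -0.003, 0.01, 0, 0, 0, 0.2], [0, 0, 0.006, 0, 0, 0, 0.2], [0, 0, 0.003, 0, 0, 0, 0.2], [0, 0, 0, 0, 0, 0, 0.2]],
])

```text
time: 6.2
ee_pos: [0.5351, -0.2761, 0.0489]
eef_rot: [0.046, 0.999, 0.0, -0.0]
ft_force: [-0.5, -0.4, -1.0]
width: 0.0414
grip_force: 12.0
```

Emit:
drive_tool([
  [[0, 0, 0.002, 0, 0, 0, 0.2], [0, 0, 0.001, 0, 0, 0, 0.2], [0, 0, 0, 0, 0, 0, 0.2]],
])

```text
time: 6.5
ee_pos: [0.5363, -0.2769, 0.0478]
eef_rot: [0.046, 0.999, -0.0, 0.001]
ft_force: [-1.4, -0.5, 8.3]
width: 0.0411
grip_force: 12.0
```

Emit:
drive_tool([
  [[0, 0, 0, 0, 0, 0, 0.6], [0, 0, 0, 0, 0, 0, 0.7], [0, 0, 0, 0, 0, 0, 0.7], [0, 0, -0.02, 0, 0, 0, 0.7], [0, 0, -0.045, 0, 0, 0, 0.7], [0, 0, -0.049, 0, 0, 0, 0.8], [0, 0.03, -0.035, 0, 0, 0, 0.8], [0, 0.049, 0, 0, 0, 0, 0.8], [0, 0.049, 0, 0, 0, 0, 0.8], [0, 0.049, 0, 0, 0, 0, 0.8]],
])

```text
time: 7.5
ee_pos: [0.5516, -0.0983, 0.1958]
eef_rot: [0.046, 0.999, 0.0, 0.0]
ft_force: [0.4, 0.3, 0.2]
width: 0.0695
grip_force: 0.0
```

Run:
```python
from h import *
delta(.551,-.0335,.2)
im,s=snap("wrist")
for q in("small_cup_1",):
    for d in r.find_in("wrist",q)[:2]: print(q,d, circ("wrist",.536,-.276,.057,.021,s))
im,_=snap("top")
d=r.find_in("top","small_cup_1");print(d[:2],circ("top",.536,-.276,.057,.021))
for q in("medium_cup_1","large_cup_1"): print(q,r.find_in("top",q))
print([circ("top",.597,.2965,.07,.026),circ("top",.597,.2965,.052,.031),circ("top",.517,-.028,.075,.026)])
cv2.imwrite("pics/t2.png",im[...,::-1])
```

```text
tool shift [0.0065, 0.0644, -0.0042] tool yaw deg -5.29 ee [0.5516, -0.0983, 0.1958] w 0.0695 t 7.5
small_cup_1 {'bbox': [125.0, 166.3, 178.6, 208.5], 'conf': 0.92} [np.float64(123.3), np.float64(171.3), np.float64(164.1), np.float64(210.8)]
[{'bbox': [333.2, 182.0, 361.2, 212.7], 'conf': 0.67}] [np.float64(469.0), np.float64(171.0), np.float64(491.4), np.float64(193.0)]
medium_cup_1 [{'bbox': [337.0, 239.4, 365.9, 271.4], 'conf': 0.85}, {'bbox': [168.0, 145.4, 200.5, 172.6], 'conf': 0.64}]
large_cup_1 [{'bbox': [228.6, 187.4, 250.2, 203.0], 'conf': 0.72}, {'bbox': [173.6, 145.0, 206.4, 178.6], 'conf': 0.64}]
[[np.float64(166.1), np.float64(144.2), np.float64(192.9), np.float64(170.9)], [np.float64(167.5), np.float64(144.1), np.float64(198.7), np.float64(175.0)], [np.float64(335.9), np.float64(180.3), np.float64(363.9), np.float64(208.0)]]
```

Run:
```python
from h import *
im,s=snap("wrist")
for n in("yellow","blue"):
    for c,st in blobs(im,n,60):
        if c[1]<240: print(n,c,st[0],st[1],st[0]+st[2],st[1]+st[3])
for y in(-.028,-.024): print(circ("wrist",.516,y,.075,.026,s),circ("wrist",.516,y,.057,.031,s))
delta(.516,-.026,.2)
im=cv2.imread("pics/t2.png")[...,::-1].copy()
for n in("yellow","blue"):
    for c,st in blobs(im,n,20):
        if 150<c[0]<450 and 120<c[1]<250: print(n,c,st[0],st[1],st[0]+st[2],st[1]+st[3])
```

```text
yellow [259.8, 98.7] 238 94 282 105
yellow [391.0, 148.4] 362 121 420 176
yellow [594.6, 139.9] 582 129 607 151
yellow [264.0, 218.0] 245 215 284 222
blue [361.7, 106.3] 355 102 370 112
blue [365.4, 146.4] 356 119 393 179
blue [631.2, 192.6] 620 171 640 213
blue [363.7, 239.8] 352 237 377 244
[np.float64(361.7), np.float64(122.8), np.float64(416.8), np.float64(178.3)] [np.float64(354.1), np.float64(117.7), np.float64(415.9), np.float64(180.1)]
[np.float64(366.0), np.float64(122.4), np.float64(421.1), np.float64(177.9)] [np.float64(358.1), np.float64(117.3), np.float64(420.0), np.float64(179.7)]
tool shift [0.0424, 0.0721, -0.0045] tool yaw deg -5.39 ee [0.5514, -0.1017, 0.1955] w 0.0693 t 7.85
yellow [181.3, 155.7] 168 143 195 170
yellow [348.6, 195.4] 336 183 363 209
yellow [236.8, 193.2] 231 188 243 200
blue [194.8, 164.3] 171 144 206 175
blue [346.6, 198.9] 332 180 366 213
blue [346.3, 219.7] 333 216 361 224
```

Emit:
drive_tool([
  [[0.0215, 0.036, 0, 0, 0, 0, 0.85], [0.0215, 0.036, 0, 0, 0, 0, 0.85], [0, 0, 0.03, 0, 0, 0, 0.85], [0, 0, 0.045, 0, 0, 0, 0.8], [0, 0, 0.038, 0, 0, 0, 0.8], [0, 0, 0.013, 0, 0, 0, 0.8], [0, 0, 0, 0, 0, 0, 0.8], [0, 0, 0, 0, 0, 0, 0.8]],
])

```text
time: 8.65
ee_pos: [0.5165, -0.0251, 0.071]
eef_rot: [0.046, 0.999, 0.0, 0.001]
ft_force: [-0.4, -0.3, 0.8]
width: 0.0694
grip_force: 0.0
```

Run:
```python
from h import *
delta(.515,-.0265,.0615)
import time
s=[r.read_state()["ee_pos"] for _ in range(2)];print(s)
```

```text
tool shift [0.0014, -0.0016, 0.0095] tool yaw deg -5.33 ee [0.5165, -0.0251, 0.071] w 0.0694 t 8.65
[array([ 0.51650992, -0.02507434,  0.07101719]), array([ 0.51650992, -0.02507434,  0.07101719])]
```

Emit:
drive_tool([
  [[0.001, -0.001, 0.0085, 0, 0, 0, 0.8], [0, 0, 0, 0, 0, 0, 0.8], [0, 0, 0, 0, 0, 0, 0.6], [0, 0, 0, 0, 0, 0, 0.3], [0, 0, 0, 0, 0, 0, 0.3], [0, 0, 0, 0, 0, 0, 0.3], [0, 0, 0, 0, 0, 0, 0.3]],
])

```text
time: 9.35
ee_pos: [0.5145, -0.0254, 0.0612]
eef_rot: [0.046, 0.999, 0.0, 0.0]
ft_force: [-1.1, -0.7, 2.6]
width: 0.0501
grip_force: 12.0
```

Emit:
drive_tool([
  [[0, 0, -0.008, 0, 0, 0, 0.3], [0, 0, -0.015, 0, 0, 0, 0.3], [0, 0, -0.025, 0, 0, 0, 0.3], [0, 0, -0.04, 0, 0, 0, 0.3], [0, 0, 0, 0, 0, 0, 0.3]],
])

```text
time: 9.85
ee_pos: [0.517, -0.0253, 0.1542]
eef_rot: [0.046, 0.999, 0.001, 0.004]
ft_force: [0.4, -0.5, -0.5]
width: 0.0503
grip_force: 12.0
```

Run:
```python
from h import *
delta(.551,-.162,.145)
im,s=snap("scene")
for n in("yellow","blue"):
    for c,st in blobs(im,n,20):
        if 200<c[0]<400: print(n,c,st[0],st[1],st[0]+st[2],st[1]+st[3])
print(circ("scene",.516,-.026,.057,.031),circ("scene",.516,-.026,.005,.027),proj("scene",s["ee_pos"]))
```

```text
tool shift [-0.0463, -0.133, 0.0093] tool yaw deg -5.28 ee [0.517, -0.0253, 0.1542] w 0.0503 t 9.85
yellow [326.3, 114.8] 315 111 337 119
yellow [278.4, 121.5] 256 116 307 129
yellow [297.4, 168.6] 283 150 312 190
yellow [252.2, 184.4] 243 181 263 189
yellow [218.6, 232.3] 206 225 231 240
blue [299.6, 210.7] 283 192 321 233
blue [276.2, 264.5] 261 257 292 273
[np.float64(282.7), np.float64(191.7), np.float64(315.3), np.float64(215.6)] [np.float64(286.2), np.float64(210.7), np.float64(313.1), np.float64(231.3)] [297.77211428 165.27490852]
```

Emit:
drive_tool([
  [[-0.0155, -0.0445, 0, 0, 0, 0, 0.3], [-0.0155, -0.0445, 0, 0, 0, 0, 0.3], [-0.0155, -0.0445, 0, 0, 0, 0, 0.3], [0, 0, 0, 0, 0, 0, 0.3], [0, 0, 0.035, 0, 0, 0, 0.3], [0, 0, 0.04, 0, 0, 0, 0.3], [0, 0, 0.02, 0, 0, 0, 0.3], [0, 0, 0, 0, 0, 0, 0.3]],
])

```text
time: 10.7
ee_pos: [0.5456, -0.1618, 0.0503]
eef_rot: [0.046, 0.999, 0.0, -0.003]
ft_force: [-0.1, -0.8, -0.5]
width: 0.0503
grip_force: 12.0
```

Run:
```python
from h import *
delta(.551,-.162,.043)
```

```text
tool shift [-0.0055, 0.0002, 0.0073] tool yaw deg -5.26 ee [0.5456, -0.1618, 0.0503] w 0.0503 t 10.7
```

Emit:
drive_tool([
  [[-0.005, 0, 0, 0, 0, 0, 0.3], [0, 0, 0.005, 0, 0, 0, 0.3], [0, 0, 0.003, 0, 0, 0, 0.3], [0, 0, 0, 0, 0, 0, 0.3]],
])

```text
time: 11.1
ee_pos: [0.5535, -0.1629, 0.0462]
eef_rot: [0.046, 0.999, 0.0, 0.0]
ft_force: [-0.3, -0.9, -1.3]
width: 0.0497
grip_force: 12.0
```

Emit:
drive_tool([
  [[0.002, 0, 0.003, 0, 0, 0, 0.3], [0, 0, 0.001, 0, 0, 0, 0.3], [0, 0, 0, 0, 0, 0, 0.3]],
])

```text
time: 11.4
ee_pos: [0.5521, -0.1631, 0.043]
eef_rot: [0.046, 0.999, -0.0, 0.001]
ft_force: [-0.5, -0.4, 5.7]
width: 0.0501
grip_force: 12.0
```

Contact. I release, rise and fly to the first nest.

Emit:
drive_tool([
  [[0, 0, 0, 0, 0, 0, 0.6], [0, 0, 0, 0, 0, 0, 0.8], [0, 0, 0, 0, 0, 0, 0.8], [0, 0, -0.02, 0, 0, 0, 0.8], [0, 0, -0.045, 0, 0, 0, 0.8], [0, 0, -0.049, 0, 0, 0, 0.8], [0, 0.03, -0.038, 0, 0, 0, 0.8], [0, 0.049, 0, 0, 0, 0, 0.8], [0, 0.049, 0, 0, 0, 0, 0.8], [0, 0.049, 0, 0, 0, 0, 0.8]],
])

```text
time: 12.4
ee_pos: [0.5675, 0.0153, 0.1944]
eef_rot: [0.046, 0.999, 0.0, 0.0]
ft_force: [0.5, -0.4, -0.1]
width: 0.0697
grip_force: 0.0
```

Run:
```python
from h import *
delta(.597,.2965,.2)
im,s=snap("top")
for n in("yellow","blue","white"):
    for c,st in blobs(im,n,20):
        if 150<c[0]<500 and 120<c[1]<250: print(n,c,st[0],st[1],st[0]+st[2],st[1]+st[3])
print(circ("top",.551,-.162,.057,.026),circ("top",.597,.2965,.07,.026))
```

```text
tool shift [-0.0035, 0.2827, -0.0054] tool yaw deg -5.28 ee [0.5675, 0.0153, 0.1944] w 0.0697 t 12.4
yellow [182.6, 156.3] 168 143 195 170
yellow [418.8, 173.5] 406 158 433 190
yellow [420.1, 228.4] 417 226 424 232
blue [194.5, 164.5] 171 144 206 175
white [322.6, 205.3] 220 0 436 400
white [476.4, 178.3] 460 166 492 194
white [205.7, 235.3] 187 218 221 255
white [471.8, 226.5] 462 224 483 230
[np.float64(405.5), np.float64(162.4), np.float64(433.0), np.float64(189.3)] [np.float64(166.1), np.float64(144.2), np.float64(192.9), np.float64(170.9)]
```

Emit:
drive_tool([
  [[-0.001, 0.049, 0, 0, 0, 0, 0.85], [0, 0.049, 0, 0, 0, 0, 0.85], [0, 0.049, 0, 0, 0, 0, 0.85], [0, 0.049, 0, 0, 0, 0, 0.85], [0, 0.049, 0, 0, 0, 0, 0.85]],
])

```text
time: 12.95
ee_pos: [0.5909, 0.2591, 0.1939]
eef_rot: [0.046, 0.999, 0.0, -0.0]
ft_force: [1.0, -0.1, 0.3]
width: 0.0738
grip_force: 0.0
```

Run:
```python
from h import *
im,s=snap("wrist")
for n in("yellow","blue"):
    for c,st in blobs(im,n,60):
        if c[1]<255 and 250<c[0]<450: print(n,c,st[0],st[1],st[0]+st[2],st[1]+st[3])
for p in((.597,.2965),(.597,.2925)): print(circ("wrist",*p,.07,.026,s),circ("wrist",*p,.052,.031,s))
delta(.597,.296,.057)
```

```text
yellow [352.2, 199.0] 327 172 379 226
blue [330.7, 184.9] 322 165 360 217
blue [370.7, 179.6] 360 170 380 197
[np.float64(327.3), np.float64(170.4), np.float64(379.7), np.float64(221.3)] [np.float64(321.9), np.float64(163.0), np.float64(380.9), np.float64(220.5)]
[np.float64(323.3), np.float64(170.8), np.float64(375.7), np.float64(221.7)] [np.float64(318.1), np.float64(163.3), np.float64(377.1), np.float64(220.8)]
tool shift [-0.0064, 0.0262, 0.1361] tool yaw deg -4.7 ee [0.5888, 0.2698, 0.193] w 0.074 t 13.0
```

Emit:
drive_tool([
  [[-0.004, 0.01, 0, 0, 0, 0, 0.85], [-0.003, 0.008, 0, 0, 0, 0, 0.85], [0, 0, 0.04, 0, 0, 0, 0.85], [0, 0, 0.045, 0, 0, 0, 0.8], [0, 0, 0.025, 0, 0, 0, 0.8], [0, 0, 0, 0, 0, 0, 0.8], [0, 0, 0, 0, 0, 0, 0.8]],
])

```text
time: 13.7
ee_pos: [0.6006, 0.2735, 0.0851]
eef_rot: [0.047, 0.999, -0.0, 0.0]
ft_force: [0.7, -0.3, 0.2]
width: 0.0695
grip_force: 0.0
```

Run:
```python
from h import *
delta(.598,.2965,.0565)
```

```text
tool shift [0.0048, 0.0226, 0.0286] tool yaw deg -5.36 ee [0.6006, 0.2735, 0.0851] w 0.0695 t 13.7
```

Emit:
drive_tool([
  [[0.002, 0.012, 0, 0, 0, 0, 0.8], [0.002, 0.0105, 0, 0, 0, 0, 0.8], [0, 0, 0, 0, 0, 0, 0.8]],
])

```text
time: 14.0
ee_pos: [0.5974, 0.301, 0.0853]
eef_rot: [0.044, 0.999, 0.001, 0.001]
ft_force: [-0.3, 0.1, -0.1]
width: 0.0698
grip_force: 0.0
```

Emit:
drive_tool([
  [[0, -0.003, 0.012, 0, 0, 0, 0.8], [0, 0, 0.012, 0, 0, 0, 0.8], [0, 0, 0, 0, 0, 0, 0.8], [0, 0, 0, 0, 0, 0, 0.8]],
])

```text
time: 14.4
ee_pos: [0.5972, 0.2938, 0.0592]
eef_rot: [0.046, 0.999, -0.0, -0.001]
ft_force: [0.5, 0.4, 0.1]
width: 0.0695
grip_force: 0.0
```

Emit:
drive_tool([
  [[0, 0.002, 0, 0, 0, 0, 0.7], [0, 0, 0, 0, 0, 0, 0.5], [0, 0, 0, 0, 0, 0, 0.3], [0, 0, 0, 0, 0, 0, 0.3], [0, 0, 0, 0, 0, 0, 0.3]],
])

```text
time: 14.9
ee_pos: [0.5979, 0.2963, 0.0603]
eef_rot: [0.046, 0.999, 0.0, 0.0]
ft_force: [-0.5, -0.9, 1.2]
width: 0.0501
grip_force: 12.0
```

Emit:
drive_tool([
  [[0, 0, -0.008, 0, 0, 0, 0.3], [0, 0, -0.015, 0, 0, 0, 0.3], [0, 0, -0.03, 0, 0, 0, 0.3], [0, 0, -0.045, 0, 0, 0, 0.3], [0, 0, -0.045, 0, 0, 0, 0.3], [0, 0, 0, 0, 0, 0, 0.3]],
])

```text
time: 15.5
ee_pos: [0.6006, 0.2977, 0.2121]
eef_rot: [0.046, 0.999, 0.003, 0.005]
ft_force: [0.6, 0.1, 0.2]
width: 0.0504
grip_force: 11.9
```

Run:
```python
from h import *
delta(.4905,-.1565,.12)
im,s=snap("scene")
for n in("yellow","blue"):
    for c,st in blobs(im,n,40):
        if 420<c[0]<560: print(n,c,st[0],st[1],st[0]+st[2],st[1]+st[3])
print(circ("scene",.598,.2965,.052,.031),circ("scene",.598,.2965,0,.027))
```

```text
tool shift [0.0688, -0.463, 0.088] tool yaw deg -5.28 ee [0.6006, 0.2977, 0.2121] w 0.0504 t 15.5
yellow [531.8, 169.1] 494 159 577 181
yellow [511.9, 226.0] 487 201 540 253
blue [469.5, 288.1] 448 266 493 312
[np.float64(453.8), np.float64(264.4), np.float64(493.0), np.float64(297.6)] [np.float64(447.8), np.float64(282.4), np.float64(479.7), np.float64(310.5)]
```

Blue stays behind on the bench and yellow is lifted. On to the near medium pocket.

Emit:
drive_tool([
  [[0.007, -0.046, 0, 0, 0, 0, 0.3], [0.007, -0.046, 0, 0, 0, 0, 0.3], [0.007, -0.046, 0, 0, 0, 0, 0.3], [0.007, -0.046, 0, 0, 0, 0, 0.3], [0.007, -0.046, 0, 0, 0, 0, 0.3], [0.007, -0.046, 0, 0, 0, 0, 0.3], [0.007, -0.046, 0, 0, 0, 0, 0.3], [0.007, -0.046, 0, 0, 0, 0, 0.3], [0.007, -0.046, 0, 0, 0, 0, 0.3], [0.006, -0.046, 0, 0, 0, 0, 0.3]],
])

```text
time: 16.55
ee_pos: [0.4855, -0.1569, 0.2028]
eef_rot: [0.046, 0.999, 0.0, -0.0]
ft_force: [0.7, 0.2, -1.3]
width: 0.0503
grip_force: 12.0
```

Emit:
drive_tool([
  [[0, 0, 0, 0, 0, 0, 0.3], [0, 0, 0, 0, 0, 0, 0.3]],
])

```text
time: 16.75
ee_pos: [0.4861, -0.1561, 0.2028]
eef_rot: [0.047, 0.999, 0.0, -0.0]
ft_force: [0.7, 0.7, -1.4]
width: 0.05
grip_force: 11.9
```

Run:
```python
from h import *
delta(.4905,-.1565,.0475)
im,s=snap("scene");print(r.find_in("scene","medium_cup_1"),circ("scene",.551,-.1625,.057,.026))
```

```text
tool shift [-0.0045, -0.0001, 0.1553] tool yaw deg -5.41 ee [0.4861, -0.1561, 0.2028] w 0.05 t 16.75
[{'bbox': [304.1, 159.0, 322.8, 189.3], 'conf': 0.93}, {'bbox': [210.9, 194.2, 239.8, 229.4], 'conf': 0.61}] [np.float64(211.1), np.float64(192.2), np.float64(238.9), np.float64(212.2)]
```

Emit:
drive_tool([
  [[-0.004, 0, 0, 0, 0, 0, 0.3], [0, 0, 0.04, 0, 0, 0, 0.3], [0, 0, 0.045, 0, 0, 0, 0.3], [0, 0, 0.04, 0, 0, 0, 0.3], [0, 0, 0.015, 0, 0, 0, 0.3], [0, 0, 0, 0, 0, 0, 0.3], [0, 0, 0, 0, 0, 0, 0.3]],
])

```text
time: 17.55
ee_pos: [0.4915, -0.1553, 0.0635]
eef_rot: [0.045, 0.999, -0.0, 0.0]
ft_force: [0.4, 0.0, -1.0]
width: 0.0497
grip_force: 11.9
```

Emit:
drive_tool([
  [[0.001, -0.001, 0.009, 0, 0, 0, 0.3], [0, 0, 0.005, 0, 0, 0, 0.3], [0, 0, 0.002, 0, 0, 0, 0.3], [0, 0, 0, 0, 0, 0, 0.3]],
])

```text
time: 17.95
ee_pos: [0.4901, -0.1566, 0.0473]
eef_rot: [0.046, 0.999, 0.0, 0.0]
ft_force: [0.2, 0.7, -1.6]
width: 0.0501
grip_force: 12.0
```

Emit:
drive_tool([
  [[0, 0, 0.002, 0, 0, 0, 0.3], [0, 0, 0.001, 0, 0, 0, 0.3], [0, 0, 0, 0, 0, 0, 0.3]],
])

```text
time: 18.25
ee_pos: [0.4902, -0.1578, 0.0454]
eef_rot: [0.046, 0.999, -0.0, 0.001]
ft_force: [-5.0, -1.7, 13.4]
width: 0.0505
grip_force: 12.0
```

Emit:
drive_tool([
  [[0, 0, -0.001, 0, 0, 0, 0.3], [0, 0, 0, 0, 0, 0, 0.6], [0, 0, 0, 0, 0, 0, 0.8], [0, 0, 0, 0, 0, 0, 0.8], [0, 0, -0.02, 0, 0, 0, 0.8], [0, 0, -0.045, 0, 0, 0, 0.8], [0, 0, -0.045, 0, 0, 0, 0.9], [0, 0, -0.04, 0, 0, 0, 1]],
])

```text
time: 19.05
ee_pos: [0.4896, -0.1567, 0.1971]
eef_rot: [0.046, 0.999, 0.0, 0.0]
ft_force: [1.5, 0.5, 0.3]
width: 0.0786
grip_force: 0.0
```

Run:
```python
from h import *
delta(.585,.2965,.195)
im,s=snap("scene");print(r.find_in("scene","medium_cup_1"),circ("scene",.551,-.1625,.057,.026),circ("scene",.4905,-.1565,.057,.026),circ("scene",.4905,-.1565,.005,.022))
cv2.imwrite("pics/s3.png",cv2.resize(im[130:280,130:330],None,fx=3.5,fy=3.5,interpolation=2)[...,::-1])
```

```text
tool shift [-0.0534, 0.46, 0.0021] tool yaw deg -5.27 ee [0.4896, -0.1567, 0.1971] w 0.0786 t 19.05
[{'bbox': [211.1, 191.7, 241.0, 227.1], 'conf': 0.72}, {'bbox': [228.2, 172.3, 255.4, 207.7], 'conf': 0.66}, {'bbox': [301.4, 160.8, 322.5, 191.9], 'conf': 0.6}] [np.float64(211.1), np.float64(192.2), np.float64(238.9), np.float64(212.2)] [np.float64(227.4), np.float64(172.5), np.float64(253.7), np.float64(190.5)] [np.float64(233.5), np.float64(191.6), np.float64(254.6), np.float64(206.8)]
```

View pics/s3.png

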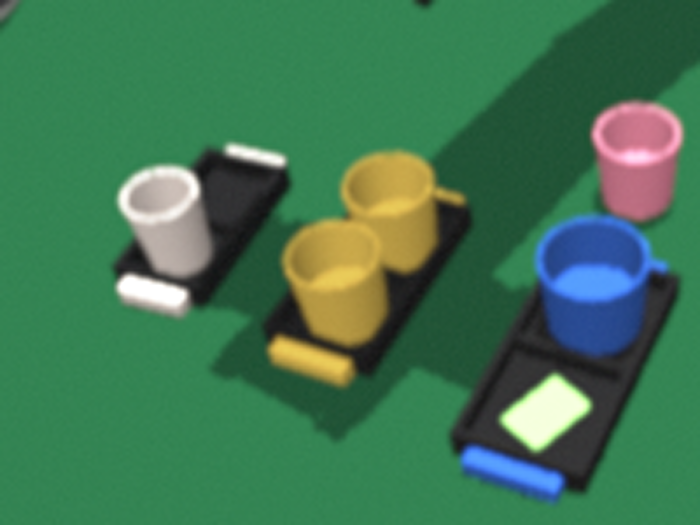

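White and both yellow cups stand upright and seated at crop (170,220), (335,280) and (390,210). The seated blue cup hasn't moved (592,285). Now the last blue cup.

Emit:
drive_tool([
  [[-0.006, 0.046, 0, 0, 0, 0, 1], [-0.007, 0.046, 0, 0, 0, 0, 1], [-0.006, 0.046, 0, 0, 0, 0, 1], [-0.007, 0.046, 0, 0, 0, 0, 1], [-0.006, 0.046, 0, 0, 0, 0, 1], [-0.007, 0.046, 0, 0, 0, 0, 1], [-0.006, 0.046, 0, 0, 0, 0, 1], [-0.007, 0.046, 0, 0, 0, 0, 1], [-0.007, 0.046, 0, 0, 0, 0, 1], [-0.006, 0.046, 0, 0, 0, 0, 1]],
])

```text
time: 20.15
ee_pos: [0.5965, 0.2974, 0.194]
eef_rot: [0.046, 0.999, -0.0, -0.0]
ft_force: [0.6, -0.0, 0.7]
width: 0.087
grip_force: 0.0
```

Emit:
drive_tool([
  [[0, 0, 0, 0, 0, 0, 1], [0, 0, 0, 0, 0, 0, 1]],
])

```text
time: 20.35
ee_pos: [0.596, 0.2967, 0.1933]
eef_rot: [0.045, 0.999, -0.001, -0.001]
ft_force: [-0.3, 0.5, 0.7]
width: 0.087
grip_force: 0.0
```

Run:
```python
from h import *
delta(.598,.2965,.035)
im,s=snap("wrist")
for c,st in blobs(im,"blue",60):
    if c[1]<260 and 220<c[0]<450: print(c,st[0],st[1],st[0]+st[2],st[1]+st[3])
print(circ("wrist",.598,.2965,.052,.031,s))
```

```text
tool shift [-0.0023, 0.0002, 0.1583] tool yaw deg -5.13 ee [0.596, 0.2967, 0.1933] w 0.087 t 20.35
[312.8, 195.8] 286 164 345 223
[np.float64(286.1), np.float64(162.7), np.float64(345.2), np.float64(220.4)]
```

Emit:
drive_tool([
  [[-0.003, 0, 0.03, 0, 0, 0, 1], [0, 0, 0.045, 0, 0, 0, 1], [0, 0, 0.045, 0, 0, 0, 1], [0, 0, 0.035, 0, 0, 0, 1], [0, 0, 0, 0, 0, 0, 1], [0, 0, 0, 0, 0, 0, 1]],
])

```text
time: 21.0
ee_pos: [0.6001, 0.2941, 0.041]
eef_rot: [0.047, 0.999, -0.0, 0.0]
ft_force: [0.3, 0.1, 0.9]
width: 0.0871
grip_force: 0.0
```

Emit:
drive_tool([
  [[0, 0.002, 0.006, 0, 0, 0, 1], [0, 0, 0, 0, 0, 0, 0.8], [0, 0, 0, 0, 0, 0, 0.6], [0, 0, 0, 0, 0, 0, 0.45], [0, 0, 0, 0, 0, 0, 0.45], [0, 0, 0, 0, 0, 0, 0.45]],
])

```text
time: 21.6
ee_pos: [0.6, 0.2971, 0.0346]
eef_rot: [0.046, 0.999, 0.0, 0.0]
ft_force: [-0.9, -0.3, 4.3]
width: 0.0615
grip_force: 12.0
```

Emit:
drive_tool([
  [[0, 0, -0.01, 0, 0, 0, 0.45], [0, 0, -0.03, 0, 0, 0, 0.45], [0, 0, -0.045, 0, 0, 0, 0.45], [0, 0, -0.045, 0, 0, 0, 0.45], [0, 0, -0.035, 0, 0, 0, 0.45], [0, 0, 0, 0, 0, 0, 0.45]],
])

```text
time: 22.2
ee_pos: [0.6021, 0.2982, 0.206]
eef_rot: [0.046, 0.999, 0.003, 0.004]
ft_force: [-1.2, -0.5, -0.6]
width: 0.062
grip_force: 12.0
```

Emit:
drive_tool([
  [[-0.002, -0.041, 0, 0, 0, 0, 0.45], [-0.002, -0.041, 0, 0, 0, 0, 0.45], [-0.002, -0.041, 0, 0, 0, 0, 0.45], [-0.002, -0.041, 0, 0, 0, 0, 0.45], [-0.002, -0.041, 0, 0, 0, 0, 0.45], [-0.002, -0.041, 0, 0, 0, 0, 0.45], [-0.002, -0.041, 0, 0, 0, 0, 0.45], [-0.002, -0.041, 0, 0, 0, 0, 0.45], [0, 0, 0, 0, 0, 0, 0.45]],
])

```text
time: 23.1
ee_pos: [0.5847, -0.0384, 0.1993]
eef_rot: [0.05, 0.999, -0.001, 0.0]
ft_force: [-0.4, -0.3, -1.0]
width: 0.0613
grip_force: 12.0
```

Run:
```python
from h import *
delta(.585,-.033,.0396)
im,s=snap("wrist")
for c,st in blobs(im,"blue",60):
    if c[1]<260 and 200<c[0]<450: print(c,st[0],st[1],st[0]+st[2],st[1]+st[3])
print(circ("wrist",.515,-.0265,.057,.031,s), circ("wrist",*(s["ee_pos"]+[0,0,.0174]),.031,s))
```

```text
tool shift [0.0003, 0.0058, 0.1597] tool yaw deg -5.78 ee [0.5847, -0.0384, 0.1993] w 0.0613 t 23.1
[319.7, 80.4] 296 76 345 86
[320.6, 119.5] 289 87 353 153
[316.3, 219.9] 259 187 375 244
[np.float64(289.4), np.float64(87.3), np.float64(351.8), np.float64(151.9)] [np.float64(256.3), np.float64(196.7), np.float64(373.2), np.float64(305.2)]
```

Emit:
drive_tool([
  [[0, 0.004, 0, 0, 0, 0, 0.45], [0, 0, 0.03, 0, 0, 0, 0.45], [0, 0, 0.04, 0, 0, 0, 0.45], [0, 0, 0.04, 0, 0, 0, 0.45], [0, 0, 0.025, 0, 0, 0, 0.45], [0, 0, 0, 0, 0, 0, 0.45], [0, 0, 0, 0, 0, 0, 0.45]],
])

```text
time: 23.85
ee_pos: [0.5863, -0.0254, 0.0646]
eef_rot: [0.045, 0.999, 0.0, -0.0]
ft_force: [-0.7, 0.3, -0.5]
width: 0.0618
grip_force: 12.0
```

Run:
```python
from h import *
delta(.585,-.033,.0396)
im,s=snap("scene")
for c,st in blobs(im,"blue",40):
    if 200<c[0]<400: print(c,st[0],st[1],st[0]+st[2],st[1]+st[3])
e=s["ee_pos"];print(circ("scene",e[0],e[1],e[2]+.0174,.031),circ("scene",e[0],e[1],e[2]-.0346,.027))
s["ee_pos"]=np.array([.5847,-.0384,.1993]);print(circ("wrist",.5847,-.0384,.165,.027,s))
```

```text
tool shift [0.0006, -0.0077, 0.025] tool yaw deg -5.15 ee [0.5863, -0.0254, 0.0646] w 0.0618 t 23.85
[302.4, 194.4] 297 191 309 199
[294.0, 206.4] 284 202 303 212
[286.7, 232.1] 269 212 305 254
[276.4, 264.7] 262 257 292 274
[np.float64(269.1), np.float64(209.0), np.float64(305.0), np.float64(236.5)] [np.float64(273.7), np.float64(228.9), np.float64(303.2), np.float64(252.5)]
[np.float64(276.4), np.float64(184.6), np.float64(353.7), np.float64(258.2)]
```

Emit:
drive_tool([
  [[0, -0.007, 0, 0, 0, 0, 0.45], [0, 0, 0.01, 0, 0, 0, 0.45], [0, 0, 0.007, 0, 0, 0, 0.45], [0, 0, 0.003, 0, 0, 0, 0.45], [0, 0, 0, 0, 0, 0, 0.45]],
])

```text
time: 24.4
ee_pos: [0.5849, -0.0338, 0.0433]
eef_rot: [0.046, 0.999, -0.0, -0.001]
ft_force: [-0.4, 0.4, 0.4]
width: 0.0619
grip_force: 12.0
```

Emit:
drive_tool([
  [[0, 0, 0.003, 0, 0, 0, 0.45], [0, 0, 0.001, 0, 0, 0, 0.45], [0, 0, 0, 0, 0, 0, 0.45]],
])

```text
time: 24.7
ee_pos: [0.5853, -0.0338, 0.0399]
eef_rot: [0.046, 0.999, 0.0, -0.0]
ft_force: [0.0, 0.4, -0.0]
width: 0.0608
grip_force: 12.0
```

Emit:
drive_tool([
  [[0, 0, 0.002, 0, 0, 0, 0.45], [0, 0, 0, 0, 0, 0, 0.45]],
])

```text
time: 24.9
ee_pos: [0.5858, -0.0337, 0.0391]
eef_rot: [0.046, 0.999, 0.0, 0.0]
ft_force: [-2.8, 0.8, 8.0]
width: 0.0615
grip_force: 12.0
```

Seated with 8 N. I release and retreat.

Emit:
drive_tool([
  [[0, 0, 0, 0, 0, 0, 0.8], [0, 0, 0, 0, 0, 0, 0.95], [0, 0, 0, 0, 0, 0, 0.95], [0, 0, -0.02, 0, 0, 0, 0.95], [0, 0, -0.045, 0, 0, 0, 0.95], [0, 0, -0.045, 0, 0, 0, 0.95], [0, 0, -0.045, 0, 0, 0, 0.95], [0, 0.045, 0, 0, 0, 0, 0.95], [0, 0.045, 0, 0, 0, 0, 0.95], [0, 0, 0, 0, 0, 0, 0.95]],
])

```text
time: 25.9
ee_pos: [0.5935, 0.0639, 0.1928]
eef_rot: [0.041, 0.999, 0.002, -0.0]
ft_force: [0.4, -0.0, -0.2]
width: 0.0827
grip_force: 0.0
```

Run:
```python
from h import *
delta(.585,-.033,.0396)
im,s=snap("scene");cv2.imwrite("pics/s4.png",cv2.resize(im[120:320,140:520],None,fx=2,fy=2,interpolation=2)[...,::-1])
```

```text
tool shift [0.0004, -0.0978, 0.1528] tool yaw deg -4.72 ee [0.5935, 0.0639, 0.1928] w 0.0827 t 25.9
```

View pics/s4.png

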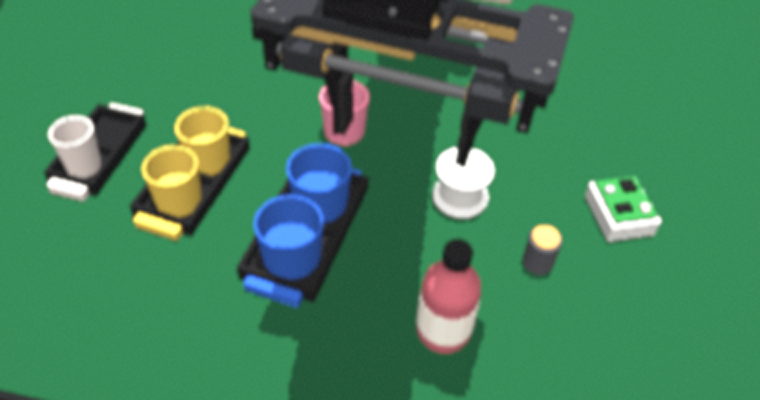

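All five cups stand upright in their pockets: white at (75,145), yellow at (172,180) and (202,140), blue at (290,235) and (320,182). The bystanders and the pink cup are where they were.

```bash
python3 -c "
from bench import r
print(r.close_job())"
```

```text
the job is handed in; nothing more can be done
None
```

The job is handed in at about 26 s: both nests are apart and all five cups stand upright in their own pockets, with the seated blue cup, the four bystanders and the pink look-alike left in place.

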